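# Close the keeper bar on a kit of wrist pins and prove the catch

## Robot

A 6-joint arm with a two-finger parallel gripper is mounted at the origin on a cart in front of the work surface, level with it; the furniture and walls round the work are solid. World frame = base frame: x ahead of the robot, y to its left, z up, the work surface at z = 0. Lengths are in mm, angles in rad, forces in N, time in s.
With the tool pointing down it reaches from about 400 to 825 mm from the base axis. Payload 7 kg.
Tool frame: the origin (TCP) lies at the very end of the fingers, on their centre line; the grasp point (between the pads) lies 19 mm behind it; z points along the fingers, y is the line along which they close (so a half turn about z gives the same grasp; the last joint's range is limited). The gripper opens to 88 mm and grips with 3 to 60 N. Pads are 19 mm wide; open, the fingers measure 130 mm over their backs; the gripper's body (78 mm by 193 mm) begins 47 mm behind the grasp point.
Start: joints at [1.481, 0.359, 0.012, 0, -1.224, -0.288], TCP at [248.998, 627.371, 195.461] pointing down, gripper open.
Joint ranges: [-3.07, 3.07], [-1.43, 2.12], [-1.02, 1.25], [-3.03, 1.67], [-3.05, -0], [-3.03, 3.03]. Speed limits (rad/s): [2.39, 2.39, 3.01, 3.14, 3.14, 3.14].

## Interface

Orientations are given as a unit quaternion [x, y, z, w].
In Python, from plant import bot gives the robot as it stands. Calls block until the motion is done:
- bot.move_ptp(position, orientation): joint-space move of the TCP to a pose.
- bot.line_to(position, velocity=150, ori=None): straight line of the TCP; ori=None keeps the orientation; velocity is the mean speed in mm/s.
- bot.move_joints(angles): joint-space move.
- bot.move_gripper(opening, force=None): finger opening in mm; force is the grip in N (None keeps the last); returns when the fingers have stopped.
- bot.pause(seconds).
- bot.solve_ik(position, orientation): joint angles nearest the present ones, or None.
- bot.read_state(): the state.
- bot.camera(name): name is "side" or "top" or "wrist"; returns the picture (480x640x3 uint8, red, green, blue); there is no depth.
- bot.get_calibration(name): a dict with "fx", "fy", "cx", "cy" (pixels), "view" (4x4, takes a point from world to camera coordinates); the wrist camera has in their place "T_tool_cam" (4x4, takes a point from camera to tool coordinates, whose origin is the TCP and whose axes are the flange's). Camera axes: x right, y up, looking along -z (the intrinsics and any distortion apply to the point x, -y, -z); pixel columns grow to the right and rows downward; lengths in mm; the calibration is good to about 2 mm. A picture is of the moment at which its call begins: read the wrist's pose just before it. get_calibration takes no time and is no camera call.
A pose or a line that the arm cannot do raises bot.Unreachable and nothing moves.
- bot.close_job(): hands the job in; it is judged then, once.
The state is a dict: "t": time; "joint_pos": joint angles; "qvel": joint speeds; "tau": joint torques, N m; "tcp_pos": TCP position; "eef_rot": TCP orientation; "contact_force": force on the tool from outside, world axes, zero at the start; "moment": the same for the moment, N m; "width": finger opening in mm; "finger_force": force on a finger pad.
Only numpy, scipy, OpenCV 4.12 (cv2) and the standard library are available. Lean on these libraries where they do the work, as an engineer would, in place of code of your own. Each camera call takes 0.05 s, during which the arm holds its last target. There are 200 camera calls.

## Task

One of the three wrist pins in the kit tray sticks out at the front: with the keeper bar still swung wide open, push that pin fully home against the back of its trough. Then swing the keeper bar shut, past the resistance of its sprung catch until it snaps home against the stops, and let go of it. Last, prove the catch: tug the bar's post back towards open with about 5 N (half a kilo), steadily for half a second, without pulling it out of the catch, and leave the bar shut; do not force the bar (40 N at most) or knock over or shift the nut jar, the valve or the oiler.

Things in the scene. Friction and masses are not known exactly. Their poses are not given: they have to be found in the camera images.
- kit_tray: Fixed aluminium bench tray on a dark steel base plate. Origin on the bench under the troughs' centre; -x is its open front (towards the robot), +y its left. Three troughs run along x, centred at y = -34, 0, +34 mm, 27 mm wide, floor 10 mm above the bench, walls 7 mm thick with tops at 27 mm, open at the front (x = -40 mm). Base plate 6 mm thick, x -74 to +48, y -124 to +92 mm
- pin_0: wrist pin: plain grey steel tube 64 mm long, 24 mm diameter, lying in one of the troughs. Origin under its middle at its underside, own x along its length. Fully home its rear end touches the back wall: its origin is then at tray x = -4 mm. One of the three pins (any) starts 18 to 28 mm out towards the front
- pin_1: wrist pin, the same as pin_0
- pin_2: wrist pin, the same as pin_0
- keeper (a joint): keeper bar's angle about its upright hinge (rad): 0 shut across the trough fronts against the stops; grows as it opens, free end swinging to the front (tray -x), counterclockwise from above; at most 1.9. Shutting, it meets the catch's sprung ball at 0.11 (about 10 N at the post to ride over it; as much to pull it out); past the crest at 0.054 it is drawn to 0
- keeper_hinge (a point): point on the hinge axis of the keeper bar, 22 mm above the bench, at tray x = -50, y = -95 mm (right front corner)
- keeper_post (a point): top centre (72 mm above the bench) of the upright 14 mm steel post on the bar's free end, 205 mm from the hinge. Bar: flat steel, 14 mm wide, 22 to 32 mm above the bench. Shut, the post stands at tray x = -50, y = +110 mm, beyond the base plate, free on all sides. Axes turn with the bar: y along it away from the hinge, -x the way it opens, +x the way it shuts
- nut_jar: glass jar, 60 mm diameter, 78 mm high, standing loose on the bench; leave it alone. Origin under its centre
- valve_in: engine valve standing loose on its head, 39 mm diameter at the foot, 115 mm high, behind the tray; leave it alone. Origin under its centre
- oiler: red oiler bottle, 64 mm diameter, 201 mm high, standing loose; leave it alone. Origin under its centre
- trough_back (a point): middle of the inner face of the back wall that closes all three troughs (tray x = +28 mm, wall top 33 mm above the bench), at floor height; axes as the tray's
- catch (a point): top of the sprung ball, 12 mm diameter, 20 mm above the bench, in a low steel catch block (30 x 24 mm, top at 13 mm) on the tray's left front, 165 mm from the hinge. A rounded rib under the bar snaps over it. When the shut bar's post is tugged with 5 N the ball yields and the bar gives 0.004 to 0.008 rad (1 to 1.5 mm), then returns
Not all that is in view belongs to the job. Leave any black, blue or red look-alike of the pin_0 alone.

How it is judged (in metres and radians):
On the way, in this order (a step that is already met when the one before it is completed fails the run):
1. all three pins are home (within 5 mm of the back wall) while the bar is still open by more than 0.6 rad (x of each of pin_0, pin_1, pin_2 in the frame of kit_tray above -0.009 m and value of joint keeper above 0.6 rad), for 0.2 s.
2. the keeper bar is shut in its catch (below 0.012 rad) and the fingers have let go of it (value of joint keeper below 0.012 rad and contact force between the fingers and keeper below 0.3 N), for 0.2 s.
3. the fingers tug the bar towards open with more than 3 N, it gives by more than 0.002 rad and the catch still holds it (below 0.03 rad), for 0.25 s (contact force between the fingers and keeper above 3 N and value of joint keeper between 0.002 and 0.03 rad), for 0.25 s.
At the end, for the whole second after the job is handed in: the keeper bar is shut in its catch (below 0.012 rad) and at rest, and all three pins lie on their trough floors within 5 mm of the back wall (value of joint keeper below 0.012 rad and velocity of joint keeper below 0.05 rad/s and x of each of pin_0, pin_1, pin_2 in the frame of kit_tray above -0.009 m and height (world z) of each of pin_0, pin_1, pin_2 below 0.018 m); the robot touches nothing.
It fails at once if the keeper bar was forced (over 40 N from the fingers) (contact force between the fingers and keeper above 40 N).
It fails at once if a bystander (nut jar, valve or oiler) was shifted by more than 30 mm or knocked over (distance of any of nut_jar, valve_in, oiler from where it was at the start of the episode above 0.03 m or angle between any of nut_jar, valve_in, oiler's own z axis and vertical above 0.5 rad).
It also fails if it takes over 72 s, if anything falls off the work surface, if the arm or the gripper's body presses on something with over 40 N, if the wrist force passes 120 N, or if a joint passes its speed limit or range.

## Working session

There is one attempt and no reset: what is moved stays moved. The work goes in short steps, each a Python script; the robot and the scene stay as the last script left them, time stands still between calls to the robot, and variables do not carry over. Pictures are saved under pics/ and viewed, at most 10 in all, crops included, and the job is handed in when it is done.

```bash
mkdir -p pics; ls; python3 - <<'E'
from plant import bot
import cv2,numpy as np
for n in("top","side"):
    cv2.imwrite(f"pics/{n}0.png",bot.camera(n)[:,:,::-1]); c=bot.get_calibration(n); print(n,{k:(np.round(v,4).tolist()) if not isinstance(v,str) else v for k,v in c.items()})
print(bot.get_calibration("wrist"))
s=bot.read_state();print(s)
E
```

```text
pics
top {'fx': 594.0883, 'fy': 594.0883, 'cx': 322.8512, 'cy': 240.0688, 'view': [[0.0027, -1.0, -0.0038, -237.7402], [0.9847, 0.002, 0.174, -619.689], [-0.174, -0.0042, 0.9847, -954.5713], [0.0, 0.0, 0.0, 1.0]]}
side {'fx': 485.1823, 'fy': 485.1823, 'cx': 320.8031, 'cy': 240.8069, 'view': [[0.9999, 0.0099, -0.0046, -596.8182], [0.0001, 0.4136, 0.9104, 13.7859], [0.011, -0.9104, 0.4136, -1232.2733], [0.0, 0.0, 0.0, 1.0]]}
{'fx': 334.5842358156293, 'fy': 334.5842358156293, 'cx': 319.63024018189617, 'cy': 240.57508661027174, 'T_tool_cam': array([[-2.58364138e-05,  9.52506869e-01,  3.04517099e-01,
         8.31289647e+01],
       [ 1.00000000e+00,  2.93051071e-05, -6.82031312e-06,
        -2.21319395e-01],
       [-1.54203013e-05,  3.04517099e-01, -9.52506869e-01,
        -1.90014563e+02],
       [ 0.00000000e+00,  0.00000000e+00,  0.00000000e+00,
         1.00000000e+00]])}
{'t': 0.1, 'joint_pos': array([ 1.48110584e+00,  3.59309516e-01,  1.11445653e-02, -2.82784173e-04,
       -1.22408620e+00, -2.88097847e-01]), 'qvel': array([-9.88212167e-05,  7.39054225e-04,  2.80754267e-03,  2.13663576e-03,
        1.32428518e-03, -1.89774433e-04]), 'tau': array([-1.46026614e-03, -5.84162235e+01,  2.93750203e+01,  7.01547191e+00,
        1.00804723e-02, -4.55676729e-05]), 'tcp_pos': array([248.84665813, 626.94052073, 194.62218666]), 'eef_rot': array([ 9.82203171e-01, -1.87820082e-01, -6.02462278e-05,  7.37004046e-04]), 'contact_force': array([ 0.02853246,  0.51010547, -0.08992531]), 'moment': array([-0.02052109, -0.01991495, -0.01996504]), 'finger_force': 0.0, 'width': 87.20636128204741}
```

View pics/top0.png

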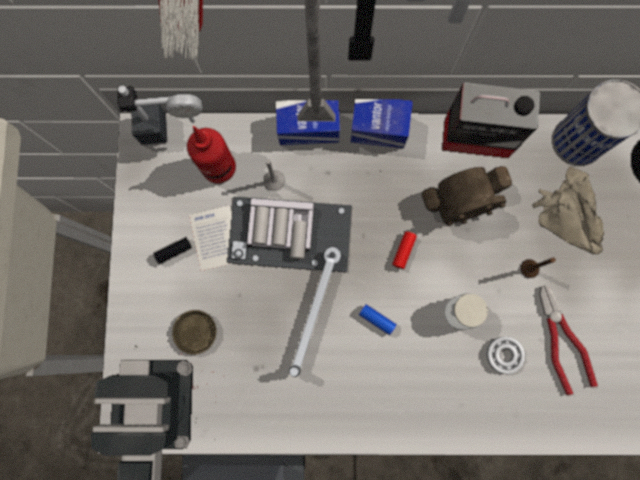

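View pics/side0.png

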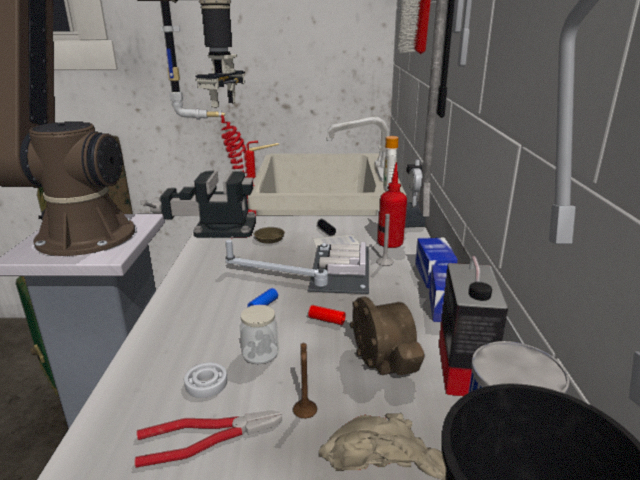

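The sticking-out pin looks like the rightmost at top px (300,238). Its neighbours at (262,225) and (281,227) look home. Look-alikes to leave alone: black (172,250), red (404,250), blue (378,319). I'll check with a close crop and measure the tray.

```bash
cat > h.py <<'E'
import cv2,numpy as np
def ray(c,px):
    V=np.array(c["view"]);px=np.atleast_2d(px).astype(float)
    d=np.c_[(px[:,0]-c["cx"])/c["fx"],-(px[:,1]-c["cy"])/c["fy"],-np.ones(len(px))]@V[:3,:3]
    return -V[:3,:3].T@V[:3,3],d
def plane(c,px,z):
    o,d=ray(c,px); return o+d*((z-o[2])/d[:,2:3])
def proj(c,P):
    V=np.array(c["view"]);q=np.atleast_2d(P)@V[:3,:3].T+V[:3,3]
    return np.c_[c["cx"]+c["fx"]*q[:,0]/-q[:,2],c["cy"]-c["fy"]*q[:,1]/-q[:,2]]
E
python3 - <<'E'
from plant import bot
from h import *
c=bot.get_calibration("top");print([k for k in c])
im=cv2.imread("pics/top0.png")
g=im.max(2).copy(); m=((g<95)*255).astype('uint8'); w=np.zeros_like(m);w[190:285,222:362]=m[190:285,222:362]
w=cv2.morphologyEx(w,cv2.MORPH_OPEN,np.ones((3,3)))
cs,_=cv2.findContours(w,0,1); k=max(cs,key=cv2.contourArea)
P=plane(c,k[:,0],6)[:,:2].astype('float32'); r=cv2.minAreaRect(P); print(r); print(cv2.boxPoints(r)); print(proj(c,np.c_[cv2.boxPoints(r),[6]*4]))
for n,p,z in(("hinge",(332,256),34),("post",(294.5,371),72)):print(n,plane(c,p,z))
v=cv2.resize(im[185:385,215:375],None,fx=3.7,fy=3,interpolation=2) if 0 else cv2.resize(im[185:335,215:375],None,fx=4,fy=4,interpolation=cv2.INTER_CUBIC)
cv2.drawContours(v,[((k-[215,185])*4)],-1,(0,255,0),1)
cv2.imwrite("pics/crop1.png",v[:600,:640])
E
```

```text
['fx', 'fy', 'cx', 'cy', 'view']
((637.6827392578125, -176.99188232421875), (210.8831024169922, 124.48731994628906), 85.50220489501953)
[[ 567.36194  -277.2275  ]
 [ 691.46594  -286.9899  ]
 [ 708.00354   -76.756256]
 [ 583.89954   -66.993866]]
[[346.14302934 274.42636675]
 [351.29387356 205.74805651]
 [234.66117775 196.60268229]
 [227.13460635 264.84659356]]
hinge [[ 595.92668817 -252.00328915   34.        ]]
post [[ 403.65549293 -191.42678037   72.        ]]
```

View pics/crop1.png

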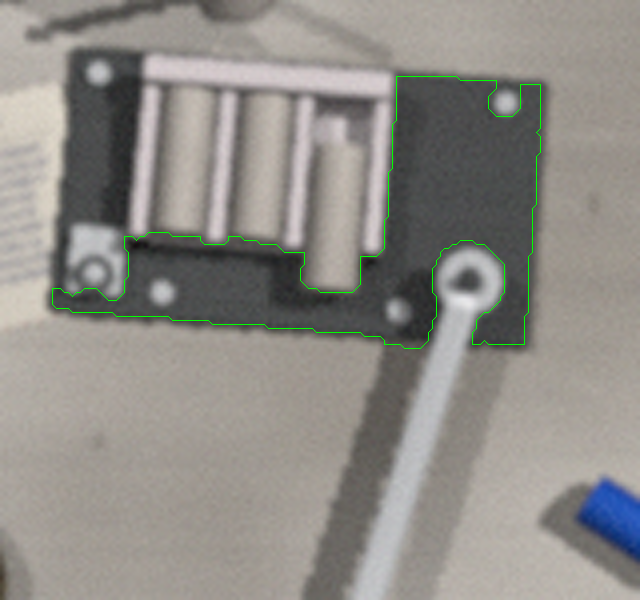

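The crop shows a grey steel pin in the right trough (y = -34), front end at crop (332,290), about 25 mm proud of the walls. The other two are home. The plate corners are at crop (72,48), (545,80), (528,347), (50,307), and the ball at (94,273). I'll fit the tray pose to them.

```bash
python3 - <<'E'
from plant import bot
from h import *
c=bot.get_calibration("top")
T=np.array([[48,92],[48,-124],[-74,-124],[-74,92],[-50,70]],float)
px=np.array([[72,48],[545,80],[528,347],[50,307],[94,273]])/4+[215,185]-.4
W=np.array([plane(c,p,z)[0,:2] for p,z in zip(px,[6,6,6,6,19])])
tc,wc=T.mean(0),W.mean(0); a=complex(0)
for t,w in zip(T-tc,W-wc): a+=complex(*w)*complex(*t).conjugate()
th=np.angle(a); R=np.array([[np.cos(th),-np.sin(th)],[np.sin(th),np.cos(th)]]); o=wc-R@tc
print("yaw",th,"o",o); print("resid",np.round(W-(T@R.T+o),1))
f=lambda *p:R@np.array(p)+o
hg=f(-50,-95);print("hinge",hg,"seen",[plane(c,[332,255],z)[0,:2].round(1) for z in(32,40)])
# post refine: bright blob near (294,371)
im=cv2.imread("pics/top0.png");
po=plane(c,(294.5,371),72)[0,:2];d=po-hg;print("post",po,np.hypot(*d)); u=R.T@d; print("angle",np.arctan2(-u[0],u[1]))
# pin front end: silhouette, front end crop (332,290)
p=plane(c,np.array([332,290])/4+[215,185],16)[0,:2]; print("pin front tray",R.T@(p-o),p)
for n,q,z in(("jar",(470,310),78),("valve",(274,182),0),("oiler base",(218,172),0)): print(n,plane(c,q,z)[0,:2].round(), )
np.savez("tray.npz",R=R,o=o,th=th)
cv2.imwrite("pics/crop2.png",cv2.resize(im[345:395,265:325],None,fx=8,fy=8,interpolation=2))
E
```

```text
yaw -0.06390032826516073 o [ 653.86527319 -160.85248557]
resid [[ 0.4 -0.9]
 [-0.3  1.5]
 [ 0.7  1.8]
 [ 4.2 -2.4]
 [-5.1  0.1]]
hinge [ 597.90091898 -252.46575457] seen [array([ 598., -252.]), array([ 596.8, -251.9])]
post [ 403.65549293 -191.42678037] 203.61002409605092
angle 1.330230696692584
pin front tray [-55.8949713  -35.38378493] [ 595.82488263 -192.59477781]
jar [ 501. -475.]
valve [ 737. -147.]
oiler base [756. -44.]
```

View pics/crop2.png

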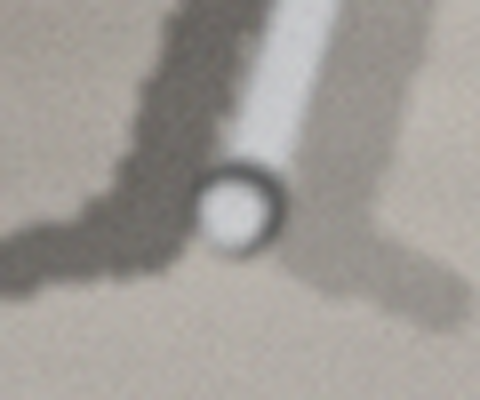

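```bash
cat >> h.py <<'E'
from scipy.spatial.transform import Rotation as Ro
t=np.load("tray.npz");R,o=t["R"],t["o"]; R3=np.eye(3);R3[:2,:2]=R
W=lambda x,y,z:np.r_[R@[x,y]+o,z]
Tr=lambda p:R.T@(np.array(p)[:2]-o)
def quat(yaw): # tool z down, tool x at tray-yaw
    X=R3@[np.cos(yaw),np.sin(yaw),0];Z=np.array([0,0,-1.]);return Ro.from_matrix(np.c_[X,np.cross(Z,X),Z]).as_quat()
def force(bot,f0=0): return R3.T@(np.array(bot.read_state()["contact_force"])-f0)
E
python3 - <<'E'
from plant import bot
from h import *
for s in(1,-1):
    q=quat(s*np.pi/2);print(s,bot.solve_ik(W(-110,-34,150),q),bot.solve_ik(W(-57,-34,18),q))
q=min((quat(s*np.pi/2) for s in(1,-1)),key=lambda q:abs(bot.solve_ik(W(-110,-34,150),q)[5]))
p=bot.read_state()["tcp_pos"];bot.line_to([*p[:2],300]); bot.move_gripper(0,20)
bot.move_ptp(W(-110,-34,150),q); bot.line_to(W(-110,-34,18),100); bot.pause(.3)
s=bot.read_state();f0=s["contact_force"];print(Tr(s["tcp_pos"]),s["tcp_pos"],s["width"],f0,s["t"])
cv2.imwrite("pics/top1.png",cv2.resize(bot.camera("top")[180:340,210:380,::-1],None,fx=3.5,fy=3.5)); 
E
```

```text
1 None None
-1 [ 0.00746686  0.22734489 -0.28132053  0.         -1.06213091 -0.07136719] [ 0.00110432  0.43884572 -0.31187763  0.         -0.82007297 -0.06500465]Traceback (most recent call last):
  File "<stdin>", line 5, in <module>
  File "<stdin>", line 5, in <lambda>
TypeError: 'NoneType' object is not subscriptable
```

```bash
python3 - <<'E'
from plant import bot
from h import *
q=quat(-np.pi/2)
p=bot.read_state()["tcp_pos"];bot.line_to([*p[:2],300],250); bot.move_gripper(0,20)
bot.move_ptp(W(-110,-34,150),q); bot.line_to(W(-110,-34,18),100); bot.pause(.3)
s=bot.read_state();f0=s["contact_force"];print(Tr(s["tcp_pos"]),s["tcp_pos"],s["width"],f0,s["t"])
cv2.imwrite("pics/top1.png",cv2.resize(bot.camera("top")[180:340,210:380,::-1],None,fx=3.5,fy=3.5)); 
E
```

```text
[-109.8331828   -33.98730507] [ 542.08593013 -187.75682377   18.29132759] 0.5159606994992927 [ 0.29261772 -0.51780322  0.1299936 ] 6.9333
```

View pics/top1.png

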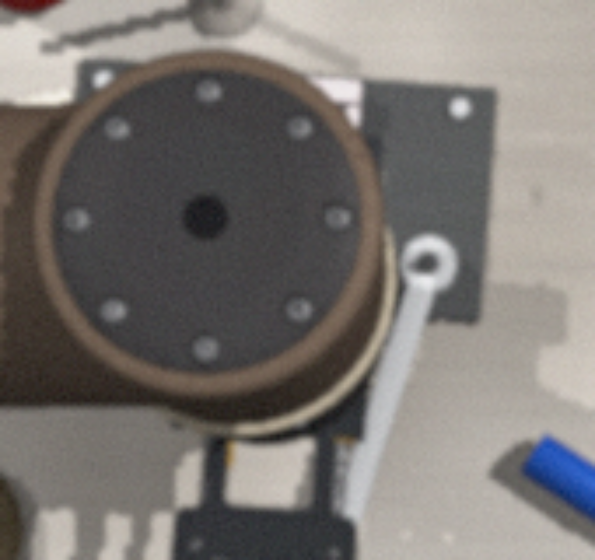

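The arm hides the pin from above, as expected, so I'll push by feel.

```bash
python3 - <<'E'
from plant import bot
from h import *
f0=np.array(bot.read_state()["contact_force"]);bot.line_to(W(-84,-34,18),60)
x=-84;log=[]
while x<-50:
    x+=1;bot.line_to(W(x,-34,18),30);f=force(bot,f0);p=Tr(bot.read_state()["tcp_pos"]);log.append((x,round(p[0],1),round(p[1],1),f.round(1).tolist()))
    if f[0]<-9 or abs(f[1])>8:break
for l in log:print(*l)
bot.pause(.3);print(force(bot,f0))
bot.line_to(W(-110,-34,18),80);bot.line_to(W(-110,-34,150),150)
bot.move_ptp(W(-150,80,250),quat(-np.pi/2));print(bot.read_state()["t"])
cv2.imwrite("pics/top2.png",bot.camera("top")[:,:,::-1]);cv2.imwrite("pics/crop3.png",cv2.resize(cv2.imread("pics/top2.png")[180:400,210:380],None,fx=2.7,fy=2.7)); cv2.imwrite("pics/side2.png",bot.camera("side")[:,:,::-1])
E
```

```text
-83 -83.1 -34.0 [-0.7, -0.5, 0.1]
-82 -81.9 -34.0 [0.3, -1.0, 0.7]
-81 -80.9 -34.0 [-0.6, -0.8, 1.7]
-80 -80.0 -34.0 [-0.1, -0.4, 1.4]
-79 -78.9 -34.0 [-0.1, -0.8, -0.2]
-78 -77.9 -34.0 [0.2, -1.4, 0.6]
-77 -76.9 -34.0 [-0.4, -0.9, 0.1]
-76 -75.9 -34.0 [-0.4, 0.0, 0.3]
-75 -75.0 -34.0 [-0.8, 0.6, 1.5]
-74 -73.9 -34.0 [0.6, -0.5, -0.1]
-73 -73.0 -34.0 [0.4, -0.8, -0.3]
-72 -71.9 -34.0 [-0.4, -1.4, 0.2]
-71 -70.9 -34.0 [-0.8, -0.6, -0.4]
-70 -69.9 -34.0 [1.0, -1.0, 1.4]
-69 -68.9 -34.0 [-0.1, -0.8, 0.1]
-68 -67.9 -34.0 [-0.5, -0.8, 1.0]
-67 -66.9 -34.0 [0.2, -0.9, 0.3]
-66 -65.9 -34.0 [-0.9, -0.3, 0.3]
-65 -64.9 -34.0 [-0.4, -0.1, 0.4]
-64 -63.9 -34.0 [0.2, -0.5, 0.0]
-63 -62.9 -34.0 [0.1, 0.4, 1.1]
-62 -61.9 -34.0 [0.1, -0.1, 0.6]
-61 -60.9 -34.0 [-0.1, -0.2, 0.3]
-60 -59.9 -34.0 [-0.5, -1.4, 0.1]
-59 -58.9 -34.0 [0.7, -0.3, -0.1]
-58 -57.9 -34.0 [0.0, -0.7, 0.1]
-57 -57.0 -34.0 [0.3, 0.3, 0.6]
-56 -55.9 -34.0 [-0.1, 0.2, -0.0]
-55 -54.9 -34.0 [-1.0, -1.0, 0.7]
-54 -53.9 -34.0 [-0.6, -0.5, 0.1]
-53 -52.9 -34.0 [0.0, -0.6, 1.5]
-52 -51.9 -34.0 [-0.0, -0.8, 1.0]
-51 -51.0 -34.0 [-1.0, 0.0, 0.5]
-50 -50.0 -34.0 [-1.0, 0.3, 0.5]
[-0.23553119 -0.88154224  0.68057155]
18.975
```

View pics/crop3.png

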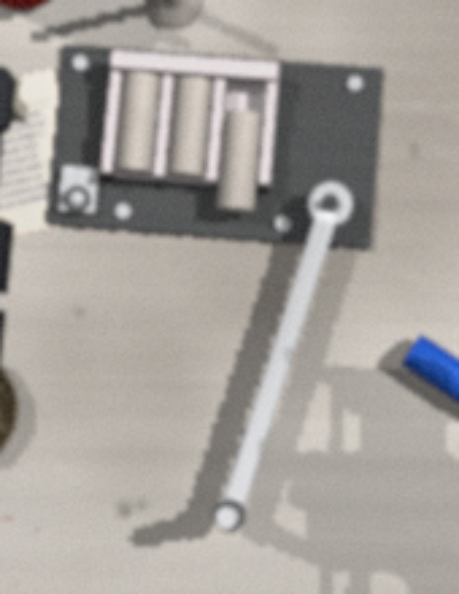

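The pin hasn't moved yet: the fingertips are thinner than I assumed. Pushing further.

```bash
python3 - <<'E'
from plant import bot
from h import *
q=quat(-np.pi/2)
bot.move_ptp(W(-110,-34,100),q);bot.line_to(W(-100,-34,18),150);bot.pause(.2);f0=np.array(bot.read_state()["contact_force"]);bot.line_to(W(-58,-34,18),80)
x=-58;log=[]
while x<-34:
    x+=1.5;bot.line_to(W(x,-34,18),40);f=force(bot,f0);p=Tr(bot.read_state()["tcp_pos"]);log.append((x,round(p[0],1),round(p[1],1),f.round(1).tolist()))
    if f[0]<-8 or abs(f[1])>8:break
for l in log[::2]+log[-1:]:print(*l)
bot.pause(.2);print(force(bot,f0))
bot.line_to(W(-85,-34,18),100);bot.line_to(W(-110,-34,120),200)
bot.move_ptp(W(-150,80,180),q);print(bot.read_state()["t"])
cv2.imwrite("pics/top3.png",bot.camera("top")[:,:,::-1]);cv2.imwrite("pics/crop4.png",cv2.resize(cv2.imread("pics/top3.png")[180:400,210:380],None,fx=2.7,fy=2.7))
E
```

```text
-56.5 -56.7 -34.0 [1.4, 1.2, -0.9]
-53.5 -53.4 -34.0 [0.7, 0.6, 0.7]
-50.5 -50.4 -34.0 [-0.0, 0.1, 0.3]
-47.5 -47.4 -34.0 [0.3, 0.6, 0.0]
-44.5 -44.4 -34.0 [0.9, 0.6, 0.8]
-41.5 -41.4 -34.0 [1.0, 0.5, 0.3]
-38.5 -38.4 -34.0 [0.8, 0.9, 0.4]
-35.5 -35.4 -34.0 [1.4, 1.1, -1.1]
-34.0 -33.9 -34.0 [0.8, 0.2, 1.0]
[ 0.9872627   0.68166108 -1.17664626]
27.575
```

View pics/crop4.png

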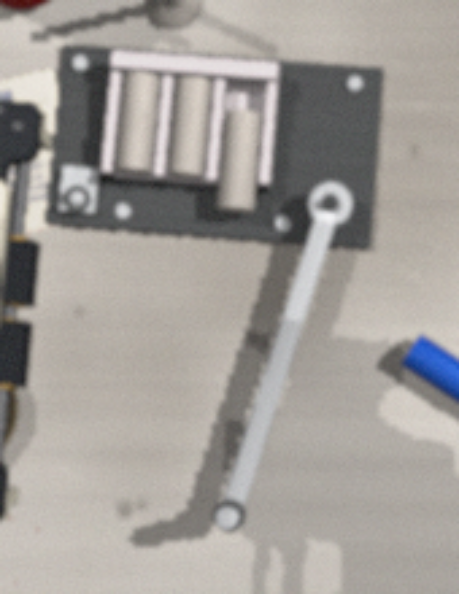

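```bash
python3 - <<'E'
from plant import bot
from h import *
c=bot.get_calibration("top");s=bot.read_state();print(s["tcp_pos"],Ro.from_quat(s["eef_rot"]).as_matrix().round(2).tolist())
im=bot.camera("top")[:,:,::-1].copy();im2=bot.camera("side")[:,:,::-1].copy()
for n,i in(("top",im),("side",im2)):
    for P in(s["tcp_pos"],s["tcp_pos"]+[0,0,66]):
        p=proj(bot.get_calibration(n),P)[0];print(n,p);cv2.circle(i,(int(p[0]),int(p[1])),4,(0,255,0),1)
v=np.hstack([im[130:430,0:400],im2[20:320,120:520]]);cv2.imwrite("pics/dbg.png",v)
E
```

```text
[508.93219046 -71.3788907  178.91381779] [[-0.06, -1.0, -0.0], [-1.0, 0.06, -0.0], [0.0, 0.0, -1.0]]
top [209.29674419 300.07339509]
top [199.9031787  296.42659062]
side [280.90113099 175.14512864]
side [279.73419682 145.9614148 ]
```

View pics/dbg.png

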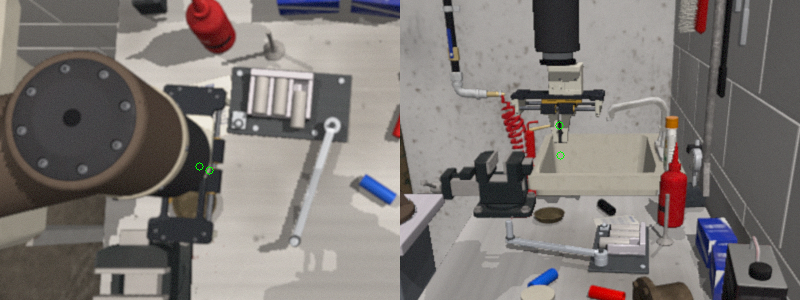

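```bash
python3 - <<'E'
from plant import bot
from h import *
import cv2
im=bot.camera("side")[95:195,220:340,::-1]
a=cv2.resize(im,None,fx=5,fy=5,interpolation=2)
s=bot.read_state();c=bot.get_calibration("side")
for d in(0,19,40):
    p=(proj(c,s["tcp_pos"]+[0,0,d])[0]-[220,95])*5;cv2.circle(a,(int(p[0]),int(p[1])),3,(0,255,0),-1)
cv2.imwrite("pics/dbg2.png",a)
E
```

```text
(no output)
```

View pics/dbg2.png

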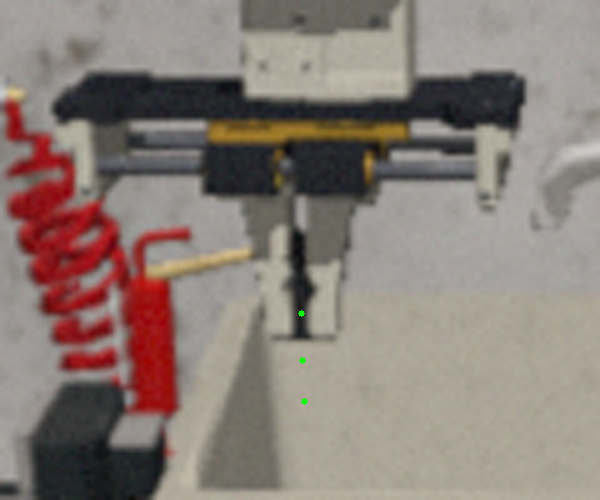

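Comparing the picture with the projection, the real fingertips end about 29 mm above the reported TCP (row 337 against 401 in the crop), so the fingers passed over the pin. I'll check the side calibration on the post, find the true height with a guarded touch on the bench, then push with the corrected height.

```bash
python3 - <<'E'
from plant import bot
from h import *
print("post proj side",proj(bot.get_calibration("side"),[402.7,-190.7,72]),"seen ~(229,242)")
q=quat(-np.pi/2)
bot.move_ptp(W(-110,-34,60),q);bot.line_to(W(-110,-34,0),150);bot.pause(.2);f0=np.array(bot.read_state()["contact_force"])
z=0
while z>-45:
    z-=2;bot.line_to(W(-110,-34,z),60);f=force(bot,f0)
    if f[2]>5:break
print("touch z",z,f,bot.read_state()["tcp_pos"],bot.read_state()["t"])
bot.line_to(W(-110,-34,z+16),100)
E
```

```text
post proj side [[227.80214726 240.57011486]] seen ~(229,242)
touch z -32 [-4.08776313  3.51857175 11.83205645] [ 542.17840929 -187.82461692  -30.82504203] 33.2417
```

Bench touched at tcp z ≈ -30.5, so the offset is 30.5 mm. Now push with the tip at about 16 mm.

```bash
python3 - <<'E'
from plant import bot
from h import *
z=-14;bot.line_to(W(-88,-34,z),100);bot.pause(.2);f0=np.array(bot.read_state()["contact_force"])
x=-88;log=[]
while x<-44:
    x+=2 if x<-60 else 1;bot.line_to(W(x,-34,z),60);f=force(bot,f0);p=Tr(bot.read_state()["tcp_pos"]);log.append((x,round(p[0],1),round(p[1],1),f.round(1).tolist()))
    if f[0]<-9 or abs(f[1])>9:break
for l in log[-12:]:print(*l)
bot.pause(.2);print(force(bot,f0))
bot.line_to(W(-100,-34,z),150);bot.line_to(W(-120,-34,90),200)
bot.move_ptp(W(-150,90,120),quat(-np.pi/2));print(bot.read_state()["t"])
cv2.imwrite("pics/top4.png",bot.camera("top")[:,:,::-1]);cv2.imwrite("pics/crop5.png",cv2.resize(cv2.imread("pics/top4.png")[180:400,210:380],None,fx=2.7,fy=2.7))
E
```

```text
-58 -58.0 -34.0 [-0.5, -0.7, -0.2]
-57 -56.9 -34.0 [-0.8, -0.7, 0.9]
-56 -55.9 -34.0 [-0.5, -0.1, 0.2]
-55 -54.9 -34.0 [-0.8, 0.1, 0.5]
-54 -53.8 -34.0 [-0.6, 0.7, -0.5]
-53 -52.9 -34.0 [0.6, 0.5, 0.7]
-52 -51.9 -34.0 [-0.0, -0.3, 1.8]
-51 -50.9 -34.0 [-0.2, -0.4, 0.6]
-50 -50.4 -34.0 [-2.1, 0.5, 1.6]
-49 -50.5 -34.0 [-5.1, 0.7, 2.5]
-48 -50.5 -34.1 [-7.9, 2.0, 6.3]
-47 -50.5 -34.1 [-11.1, 1.5, 7.6]
[-10.89558804   1.94193106   8.15925001]
42.8417
```

View pics/crop5.png

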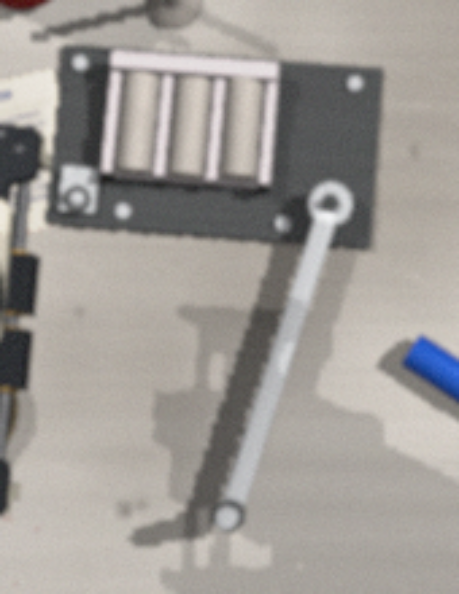

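The pin is home: all three front ends are level at crop y ≈ 178. I've now viewed 10 pictures, so the rest goes by numbers. Plan: straddle the post with a 30 mm opening, turn the gripper with the bar, and watch the force for the snap. First check reachability and the oiler clearance without moving.

```bash
cat >> h.py <<'E'
H=np.array([-50,-95.])
ZC=15-0.5 # tip ~45 mm above the bench
def at(a,z=ZC,d=0): # gripper centre over post when bar is at angle a, shifted d towards shut
    p=H+205*np.array([-np.sin(a),np.cos(a)])+d*np.array([np.cos(a),np.sin(a)]);return W(*p,z)
qa=lambda a:quat(-np.pi/2+a)
E
python3 - <<'E'
from plant import bot
from h import *
c=bot.get_calibration("top");cs=bot.get_calibration("side")
po=plane(c,(294.1,371.6),72)[0,:2];u=Tr(po)-H;print("phi",np.arctan2(-u[0],u[1]),np.hypot(*u))
for n,cc,f in(("top",c,"top4"),("side",cs,"side0")):
    h=cv2.cvtColor(cv2.imread(f"pics/{f}.png"),cv2.COLOR_BGR2HSV);m=(((h[...,0]<8)|(h[...,0]>172))&(h[...,1]>150)&(h[...,2]>60)).astype('uint8')
    k=np.zeros_like(m); sl=(slice(110,190),slice(180,240)) if n=="top" else (slice(180,252),slice(370,412)); k[sl]=m[sl]
    ys,xs=np.nonzero(k);P=plane(cc,np.c_[xs,ys],0);print(n,xs.min(),xs.max(),ys.min(),ys.max(),"x on z=0:",np.percentile(P[:,0],[0,50]),"y",np.percentile(P[:,1],[0,50,100]))
    lo=ys>ys.max()-8; print(" low part x-range",plane(cc,[[xs[lo].min(),ys.max()-6],[xs[lo].max(),ys.max()-6],[xs[lo].mean(),ys.max()]],0)[:,:2].round(1).tolist())
for a in(1.33,1,.7,.4,.1,0):
    j=bot.solve_ik(at(a),qa(a));print(a,at(a).round(),None if j is None else np.round(j,2))
E
```

```text
phi 1.3286686819312508 204.69871955765944
top 187 234 126 182 x on z=0: [736.83297176 791.8935668 ] y [-73.06211926 -28.63486763  15.13917096]
 low part x-range [[748.1, -26.0], [748.2, -68.0], [736.8, -48.1]]
side 378 406 180 247 x on z=0: [737.22855059 797.29872271] y [-69.3365859  155.64631958 465.4716982 ]
 low part x-range [[737.8, -34.7], [796.7, -34.7], [766.3, -69.3]]
1.33 [ 402. -191.   14.] [ 0.    0.2  -0.71  0.   -0.66  1.26]
1 [ 433. -131.   14.] [ 0.14  0.21 -0.7   0.   -0.67  0.79]
0.7 [476. -88.  14.] [ 0.23  0.25 -0.63  0.   -0.69  0.41]
0.4 [530. -59.  14.] [ 0.26  0.32 -0.52  0.   -0.73  0.08]
0.1 [591. -48.  14.] [ 0.25  0.4  -0.39  0.   -0.78 -0.21]
0 [611. -48.  14.] [ 0.24  0.43 -0.34  0.   -0.8  -0.3 ]
```

All poses are reachable. The oiler's front is at x ≈ 737 and the gripper body reaches at most about 715, so it's clear. Closing the bar.

```bash
python3 - <<'E'
from plant import bot
from h import *
a=1.329
bot.move_gripper(40,45);bot.move_ptp(at(a,75),qa(a));bot.line_to(at(a),150);bot.move_gripper(30,45)
bot.pause(.2);s=bot.read_state();f0=np.array(s["contact_force"]);print("w",s["width"],"ff",s["finger_force"],"t",s["t"])
tan=lambda a:np.array([np.cos(a),np.sin(a),0])
for a in list(np.linspace(1.329,.12,9)[1:]):
    bot.line_to(at(a),110,qa(a));f=force(bot,f0);print(round(a,2),"push",round(-f@tan(a),1))
    if abs(f@tan(a))>20:raise SystemExit("force")
pk=0
while a>-.035:
    a-=.01;bot.line_to(at(a),30,qa(a));f=-force(bot,f0)@tan(a);pk=max(pk,f);print(round(a,3),round(f,1),Tr(bot.read_state()["tcp_pos"]).round(1))
    if f>22 or(pk>6 and f<pk-5):break
bot.pause(.3);s=bot.read_state();print("after",-force(bot,f0)@tan(a),s["width"],s["t"])
E
```

```text
w 29.797993473543407 ff 0.0 t 46.375
1.18 push -0.3
1.03 push 0.1
0.88 push 0.2
0.72 push -0.4
0.57 push -0.1
0.42 push 0.9
0.27 push 1.0
0.12 push 1.1
0.11 0.4 [-73.  108.6]
0.1 -0.2 [-70.4 109. ]
0.09 0.7 [-68.3 109.2]
0.08 0.9 [-66.2 109.4]
0.07 0.6 [-64.2 109.5]
0.06 0.4 [-62.1 109.6]
0.05 2.2 [-60.3 109.7]
0.04 5.3 [-59.1 109.7]
0.03 8.6 [-58.  109.6]
0.02 12.8 [-57.6 109.4]
0.01 10.7 [-55.3 109.5]
0.0 16.4 [-54.8 109.3]
-0.01 8.8 [-50.7 109.5]
after 7.366567008663356 29.737024966934335 53.3917
```

The force came on at c = -60.8, which matches the catch start at 0.11, so the bar is only now near the crest. I'll keep pushing.

```bash
python3 - <<'E'
from plant import bot
from h import *
a=-.01; f0=np.array([0.29,-.5,.1])
for i in range(7):
    a-=.01;bot.line_to(at(0,d=-a*205),30,qa(0));s=bot.read_state();f=-force(bot,f0)[0];print(round(a,3),round(f,1),Tr(s["tcp_pos"]).round(1))
    if f>24 or f<2:break
bot.pause(.3);s=bot.read_state();print("after",-force(bot,f0),s["width"],s["t"])
E
```

```text
-0.02 0.8 [-44.8 110.2]
after [-0.12858063 -0.95132901 -0.53430692] 29.93381982012222 53.9417
```

Snapped (force went to 0) and the fingers are clear on both sides. Now the tug.

```bash
python3 - <<'E'
from plant import bot
from h import *
q=qa(0);x=-45.9
bot.pause(.2);f0=np.mean([(bot.pause(.02),bot.read_state()["contact_force"])[1] for _ in range(8)],axis=0)
def F(n=4): return np.mean([(bot.pause(.02),force(bot,f0)[0])[1] for _ in range(n)])
bot.line_to(W(x-3,110,ZC),40);x-=3
while x>-66:
    x-=.6;bot.line_to(W(x,110,ZC),30);f=F();print(round(x,1),round(f,1),Tr(bot.read_state()["tcp_pos"])[0].round(2))
    if f>4.6:break
for i in range(6): bot.pause(.1);print(round(F(2),1),end=" ")
print(Tr(bot.read_state()["tcp_pos"])[0].round(2),bot.read_state()["t"])
E
```

```text
-49.5 -0.4 -49.49
-50.1 0.5 -50.11
-50.7 -0.2 -50.69
-51.3 -0.9 -51.29
-51.9 0.6 -51.92
-52.5 -0.1 -52.51
-53.1 0.1 -53.1
-53.7 -0.4 -53.68
-54.3 0.2 -54.31
-54.9 -0.3 -54.92
-55.5 1.1 -55.33
-56.1 3.0 -55.7
-56.7 4.9 -56.15
4.7 5.5 4.5 5.4 5.3 4.7 -56.16 59.4417
```

It held about 5 N for 0.8 s with about 1 mm give. Release, retract and hand in.

```bash
python3 - <<'E'
from plant import bot
from h import *
bot.line_to(W(-53,110,ZC),20);bot.line_to(W(-47.5,110,ZC),40);bot.pause(.2);print(force(bot))
bot.line_to(W(-47.5,110,110),100);bot.pause(.3);s=bot.read_state();print(s["t"],s["tcp_pos"])
print(bot.close_job())
E
```

```text
[-0.4466475   0.55275305 -0.57520386]
61.675 [613.31070743 -48.0511586  109.52837   ]
the job is handed in; nothing more can be done
None
```

The job is handed in at 61.7 s, with no verdict shown: the proud pin is home, the bar snapped shut, and the catch held a tug of about 5 N for about 0.8 s. I confirmed the pin by camera. The snap, the tug and letting go of the bar are judged only from the force readings.

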